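# Roll the specimen bar up to the measuring fence

### The arm

A 6-joint arm with a two-finger parallel gripper is mounted at the origin on the work surface. World frame = base frame: x ahead of the robot, y to its left, z up, the work surface at z = 0. Lengths are in m, angles in rad, forces in N, time in s.
With the tool pointing down it reaches from about 0.425 to 0.95 m from the base axis. Payload 3.5 kg.
Tool frame: the origin (TCP) lies on the centre line of the jaws, within the pads' length; the fingertips stand 25 mm ahead of it and the grasp point (between the pads) lies 6 mm ahead of it (ctrl.finger_overhang is the distance from the TCP to the fingertips, in m); z points along the fingers, y is the line along which they close (so a half turn about z gives the same grasp; the last joint's range is limited). The gripper opens to 85 mm and grips with 20 to 120 N. Pads are 22 mm wide; open, the fingers measure 114 mm over their backs; the gripper's body (76 mm by 85 mm) begins 54 mm behind the grasp point. The pads swing forward as they close: fully open they stand 13 mm farther back than shut.
Start: joints at [1.04, 0.286, 1.577, -0, 1.279, -0.15], TCP at [0.251, 0.627, 0.256] pointing down, gripper open.
Joint ranges: [-2.77, 2.77], [-0.9, 2.22], [0.21, 2.48], [-1.53, 4.67], [0.24, 2.81], [-2.84, 2.84]. Speed limits (rad/s): [2.79, 2.79, 3.14, 3.14, 3.14, 3.14].

### API

Orientations are given as a unit quaternion [x, y, z, w].
In Python, from plant import get_state, imaging, job, ctrl gives the robot as it stands.
- The arm moves only by the tool jog_arm, never from a script. Its argument "increments" is a list of rows, each an object of numbers: "dx", "dy", "dz": the shift along the world's x, y, z each as a share of 12 cm, from -1 to 1; "ax", "ay", "az": the turn, a rotation vector about the world's x, y, z each as a share of pi/2 rad, from -1 to 1; "gripper": the gripper command: -1 is shut, 1 is fully open, values between are in proportion. A call has 1 to 10 rows; each row is the pose to reach, as a shift and turn from the pose commanded when the call began; what a row does not reach only later rows make up. A row lasts 1/10 s, in which the tool goes at most 50 mm and 8.59 degrees, less where a joint would pass 70% of its speed; a pose out of reach is approached as far as the arm can. A call with a number of a shift or a turn outside -1 to 1 is refused whole. A call with a gripper value outside its range is refused whole. The fingers move at their own pace and stop on an object; "force" is the grip in N (left out, the last holds). Time passes only in rows, so rows that repeat a pose let the fingers close. It gives the time, the measured TCP pose, the force, the opening and the grip force at its end, in the units of the state.
- get_state(): the state, without advancing time (a new reading comes with each control period).
- imaging.read_camera(name): name is "scene" or "top"; returns a dict with "frame" (384x512x3 uint8, blue, green, red), "depth" (384x512 float32, m along the optical axis (not along the pixel's ray), 0 where there is no reading), "camera_matrix" (3x3 intrinsics, pixels), "extrinsics" (4x4, takes a point from camera to world coordinates). Camera axes: x right, y up, looking along -z (the intrinsics and any distortion apply to the point x, -y, -z); pixel columns grow to the right and rows downward; lengths in m; the calibration is good to about 2 mm. A picture is of the moment at which its call begins.
- job.sign_off(): hands the job in; it is judged then, once.
The state is a dict: "time": time; "qpos": joint angles; "dq": joint speeds; "joint_efforts": joint torques, N m; "eef_pos": TCP position; "tcp_rot": TCP orientation; "contact_force": force on the tool from outside, world axes, zero at the start; "wrist_torque": the same for the moment, N m; "opening": opening from 0.0 (shut) to 1.0 (fully open); "finger_force": force on a finger pad.
Only numpy, scipy, OpenCV 4.12 (cv2) and the standard library are available. Lean on these libraries where they do the work, as an engineer would, in place of code of your own. Each camera call takes 0.05 s, during which the arm holds its last target. There are 200 camera calls.

### The job

Roll the long aluminium specimen bar across the whiteboard, gently and without lifting it, until it comes to a stop lying along the front face of the plywood measuring fence, its whole length within the fence's length. Leave the short bar and the board eraser where they are, and leave the long bar at rest.

Things in the scene. Friction and masses are not known exactly. Their poses are not given: they have to be found in the camera images.
- bar_mid (a point): centre (on the axis, mid-length) of the long bar: a solid aluminium cylinder, 44 mm diameter, 140 mm long, 0.6 kg, lying on the whiteboard about 100 to 150 mm in front of the fence, parallel to it within 10 degrees. Its y axis runs along the cylinder. It rolls easily when pushed from behind with upright fingers or a flat palm, may run a few cm ahead, then stops by itself.
- fence: plywood measuring fence fixed on the whiteboard: upright strip 240 mm long, 30 mm high, 12 mm thick, foot plate behind it, steel scale on top. Origin: foot of the front face (towards robot and long bar), mid-length, on the board's face, which is level, 8 mm above the table. x points square to the face, away from the robot; y along the fence.
- stub_mid (a point): centre of the short bar, a bystander: same aluminium and 44 mm diameter, but only 60 mm long, lying at one side of the board, at least 30 mm clear of the long bar's way. Its y axis runs along its axis.
- eraser_mid (a point): centre of the board eraser, a bystander: a block 120 x 50 x 34 mm, dark underneath with a wooden back, lying at the other side of the board.

How it is judged:
By the outcome, as a careful person would: the job done as asked, in the order asked, and still so for the second after the job is handed in, with the robot touching nothing.
It also fails if it takes over 32 s, if anything falls off the work surface, if the arm or the gripper's body presses on something with over 40 N, if the wrist force passes 120 N, or if a joint passes its speed limit or range.

## Working session

There is one attempt and no reset: what is moved stays moved. The work goes in short steps, Python scripts to look and compute and a tool call to move; the robot and the scene stay as the last step left them, time stands still between calls to the robot, and variables do not carry over. Pictures are saved under pics/ and viewed, at most 10 in all, crops included, and the job is handed in when it is done.

Besides the shell and the picture viewer there is one more tool, called after "Emit:" as name(argument=value, ...) on one line, values as JSON. jog_arm: Moves the arm, as the interface text tells. Shift numbers are shares of 12 cm and turn numbers shares of pi/2 rad, none past 1 either way. Its arguments: {"type":"object","properties":{"increments":{"type":"array"},"force":{"type":"number"}},"required":["increments"]}

```bash
mkdir -p pics; cat > h.py <<'E'
import numpy as np, cv2
from plant import get_state, imaging, job, ctrl
def cloud(c):
    K=np.array(c["camera_matrix"]);T=np.array(c["extrinsics"]);d=c["depth"]
    v,u=np.mgrid[:d.shape[0],:d.shape[1]]
    p=np.stack([(u-K[0,2])*d/K[0,0],-(v-K[1,2])*d/K[1,1],-d],-1)
    w=p@T[:3,:3].T+T[:3,3]; w[d==0]=np.nan
    return w
E
python3 - <<'E'
from h import *
for n in("top","scene"):
    c=imaging.read_camera(n);cv2.imwrite(f"pics/{n}0.png",c["frame"]);np.save(n+"0.npy",cloud(c))
s=get_state();print(s["time"],s["eef_pos"],s["tcp_rot"],s["opening"],c.keys())
E
```

```text
0.1 [0.25056761 0.6261897  0.25505572] [ 1.89247981e-01  9.81928739e-01 -1.01186681e-03 -3.59760110e-04] 1.0030143932731879 dict_keys(['frame', 'depth', 'camera_matrix', 'extrinsics'])
```

View pics/top0.png

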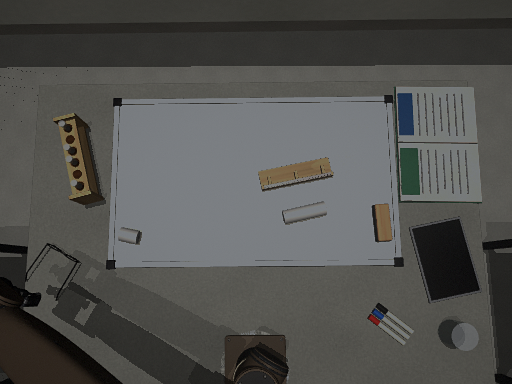

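View pics/scene0.png

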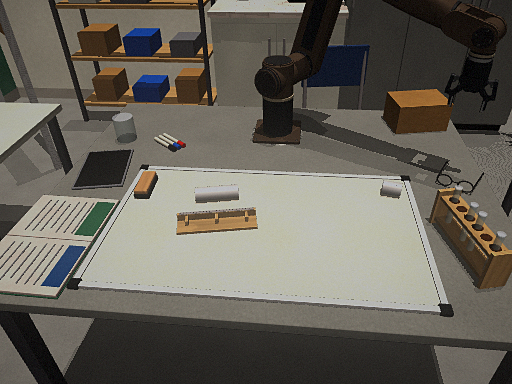

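The top view shows the fence at about (296,173), the long bar at (304,212), the stub at (129,236) and the eraser at (382,222). The robot base is at the bottom centre.

```bash
python3 - <<'E'
from h import *
w=np.load("top0.npy")
def fit(name,r0,r1,c0,c1,z0,z1):
    p=w[r0:r1,c0:c1].reshape(-1,3);p=p[(p[:,2]>z0)&(p[:,2]<z1)]
    (cx,cy),sz,a=cv2.minAreaRect(p[:,:2].astype(np.float32)*1000)
    m=p.mean(0);_,_,V=np.linalg.svd(p[:,:2]-m[:2],full_matrices=False)
    d=V[0]*np.sign(V[0][1])
    print(name,len(p),"mean",m.round(4),"rect",round(cx,1),round(cy,1),np.round(sz,1),round(a,2),"axis deg from y",np.degrees(np.arctan2(d[0],d[1])).round(2),"zmax",p[:,2].max().round(4))
fit("bar",198,228,275,332,.02,.07)
fit("bartop",198,228,275,332,.046,.07)
fit("fence hi",150,196,250,340,.03,.06)
fit("fence foot",150,196,250,340,.013,.03)
fit("stub",222,250,110,148,.02,.07)
fit("eraser",198,246,368,396,.02,.07)
p=w[100:140,200:350].reshape(-1,3);print("board z",np.nanmedian(p[:,2]))
# fence profile
for n,cs in(("f",(280,296,310)),("b",(304,))):
  for c in cs: print(c,w[158:192:2,c].round(3).tolist() if n=="f" else w[198:226:2,c].round(3).tolist())
E
```

```text
bar 590 mean [ 0.4801 -0.1639  0.0467] rect 481.9 -165.1 [ 44.2 140.4] 12.85 axis deg from y -12.67 zmax 0.0592
bartop 375 mean [ 0.4812 -0.1635  0.0504] rect 480.8 -165.4 [ 36.5 140.4] 11.64 axis deg from y -13.23 zmax 0.0592
fence hi 350 mean [ 0.5905 -0.1439  0.038 ] rect 600.8 -143.1 [ 40.1 239.4] 11.27 axis deg from y -11.23 zmax 0.0485
fence foot 1135 mean [ 0.6191 -0.1396  0.0175] rect 618.8 -140.2 [299.6 154.2] 89.34 axis deg from y -8.87 zmax 0.0298
stub 281 mean [0.411  0.4008 0.0455] rect 411.6 401.4 [65.1 43.5] 78.27 axis deg from y 11.84 zmax 0.0574
eraser 607 mean [ 0.4458 -0.4143  0.0397] rect 447.4 -429.4 [119.4  76.2] 3.3 axis deg from y 87.08 zmax 0.0501
board z 0.00799017952681691
280 [[0.669, -0.092, 0.014], [0.662, -0.092, 0.014], [0.657, -0.092, 0.005], [0.649, -0.092, 0.009], [0.643, -0.092, 0.006], [0.633, -0.091, 0.018], [0.626, -0.091, 0.018], [0.619, -0.091, 0.019], [0.613, -0.091, 0.015], [0.608, -0.091, 0.01], [0.599, -0.09, 0.019], [0.593, -0.09, 0.014], [0.58, -0.088, 0.046], [0.574, -0.088, 0.044], [0.57, -0.089, 0.026], [0.567, -0.09, 0.01], [0.561, -
[... 463 characters left out ...]
94, 0.003], [0.652, -0.191, 0.021], [0.647, -0.192, 0.013], [0.639, -0.191, 0.02], [0.633, -0.191, 0.016], [0.625, -0.191, 0.02], [0.618, -0.19, 0.021], [0.612, -0.191, 0.015], [0.6, -0.187, 0.039], [0.593, -0.187, 0.042], [0.59, -0.189, 0.024], [0.586, -0.191, 0.01], [0.579, -0.19, 0.013], [0.573, -0.191, 0.007], [0.566, -0.191, 0.006], [0.559, -0.19, 0.012]]
304 [[0.533, -0.17, 0.007], [0.526, -0.169, 0.007], [0.519, -0.169, 0.009], [0.512, -0.169, 0.007], [0.501, -0.165, 0.039], [0.494, -0.164, 0.046], [0.487, -0.164, 0.048], [0.48, -0.163, 0.048], [0.473, -0.163, 0.051], [0.467, -0.163, 0.048], [0.462, -0.164, 0.041], [0.458, -0.166, 0.016], [0.452, -0.167, 0.01], [0.446, -0.167, 0.008]]
```

```bash
python3 - <<'E'
import cv2
a=cv2.imread("pics/top0.png")[145:235,235:345];cv2.imwrite("pics/crop.png",cv2.resize(a,None,fx=7,fy=6.5,interpolation=cv2.INTER_CUBIC))
E
```

```text
(no output)
```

View pics/crop.png

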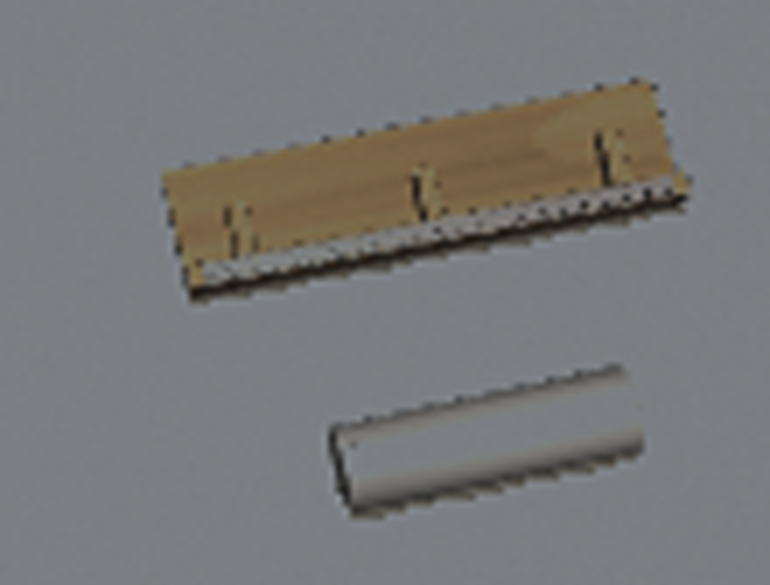

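Emit:
jog_arm(increments=[{"dx": 0.25,"dy": -0.25,"az": 0.09},{"dx": 0.5,"dy": -0.5,"az": 0.18},{"dx": 0.75,"dy": -0.75,"az": 0.27},{"dx": 1,"dy": -1,"az": 0.366}])

```text
$.increments[0]: bad value
```

Emit:
jog_arm(increments=[{"dx": 0.2,"dy": -0.33},{"dx": 0.4,"dy": -0.67},{"dx": 0.6,"dy": -1}])

```text
$.increments[0]: bad value
```

Emit:
jog_arm(increments=[{"dx": 0.1,"dy": -0.33},{"dx": 0.2,"dy": -0.67},{"dx": 0.25,"dy": -1}])

```text
$.increments[0]: bad value
```

Emit:
jog_arm(increments=[{"dy": -0.33},{"dy": -0.67},{"dy": -1}])

```text
$.increments[0]: bad value
```

Emit:
jog_arm(increments=[{"dy": -0.33},{"dy": -0.67},{"dy": -1}])

```text
$.increments[0]: bad value
```

Emit:
jog_arm(increments=[{"dx": -0.1,"dy": -0.33},{"dx": -0.2,"dy": -0.67},{"dx": -0.25,"dy": -1},{"dx": -0.25,"dy": -1},{"dx": -0.25,"dy": -1}])

```text
$.increments[0]: bad value
```

All keys seem to be required in each row.

Emit:
jog_arm(increments=[{"dx": 0.25,"dy": -0.25,"dz": 0,"ax": 0,"ay": 0,"az": 0.09,"gripper": 1},{"dx": 0.5,"dy": -0.5,"dz": 0,"ax": 0,"ay": 0,"az": 0.18,"gripper": 1},{"dx": 0.75,"dy": -0.75,"dz": 0,"ax": 0,"ay": 0,"az": 0.27,"gripper": 1},{"dx": 1,"dy": -1,"dz": 0,"ax": 0,"ay": 0,"az": 0.366,"gripper": 1}])

```text
time: 0.5
eef_pos: [0.3714, 0.5053, 0.2556]
tcp_rot: [-0.1, 0.995, -0.0, -0.0]
contact_force: [0.3, -0.2, 0.1]
opening: 1.002
finger_force: 0.0
```

Emit:
jog_arm(increments=[{"dx": 0.2,"dy": -0.33,"dz": 0,"ax": 0,"ay": 0,"az": 0,"gripper": 1},{"dx": 0.4,"dy": -0.67,"dz": 0,"ax": 0,"ay": 0,"az": 0,"gripper": 1},{"dx": 0.6,"dy": -1,"dz": 0,"ax": 0,"ay": 0,"az": 0,"gripper": 1}])

```text
time: 0.8
eef_pos: [0.4433, 0.3848, 0.2557]
tcp_rot: [-0.097, 0.995, -0.0, -0.0]
contact_force: [0.7, 0.4, 0.1]
opening: 1.0
finger_force: 0.0
```

Emit:
jog_arm(increments=[{"dx": 0.1,"dy": -0.33,"dz": 0,"ax": 0,"ay": 0,"az": 0,"gripper": 1},{"dx": 0.2,"dy": -0.67,"dz": 0,"ax": 0,"ay": 0,"az": 0,"gripper": 1},{"dx": 0.25,"dy": -1,"dz": 0,"ax": 0,"ay": 0,"az": 0,"gripper": 1}])

```text
time: 1.1
eef_pos: [0.4732, 0.2647, 0.2558]
tcp_rot: [-0.096, 0.995, -0.0, -0.0]
contact_force: [0.8, -0.4, 0.3]
opening: 0.999
finger_force: 0.0
```

Emit:
jog_arm(increments=[{"dx": 0,"dy": -0.33,"dz": 0,"ax": 0,"ay": 0,"az": 0,"gripper": 1},{"dx": 0,"dy": -0.67,"dz": 0,"ax": 0,"ay": 0,"az": 0,"gripper": 1},{"dx": 0,"dy": -1,"dz": 0,"ax": 0,"ay": 0,"az": 0,"gripper": 1}])

```text
time: 1.4
eef_pos: [0.4723, 0.145, 0.2558]
tcp_rot: [-0.097, 0.995, -0.0, -0.0]
contact_force: [1.4, -0.2, 0.1]
opening: 1.003
finger_force: 0.0
```

Emit:
jog_arm(increments=[{"dx": 0,"dy": -0.33,"dz": 0,"ax": 0,"ay": 0,"az": 0,"gripper": 1},{"dx": 0,"dy": -0.67,"dz": 0,"ax": 0,"ay": 0,"az": 0,"gripper": 1},{"dx": 0,"dy": -1,"dz": 0,"ax": 0,"ay": 0,"az": 0,"gripper": 1}])

```text
time: 1.7
eef_pos: [0.4722, 0.0251, 0.256]
tcp_rot: [-0.097, 0.995, 0.0, -0.0]
contact_force: [1.2, -0.2, 0.3]
opening: 1.0
finger_force: 0.0
```

Emit:
jog_arm(increments=[{"dx": -0.1,"dy": -0.33,"dz": 0,"ax": 0,"ay": 0,"az": 0,"gripper": 1},{"dx": -0.2,"dy": -0.67,"dz": 0,"ax": 0,"ay": 0,"az": 0,"gripper": 1},{"dx": -0.25,"dy": -1,"dz": 0,"ax": 0,"ay": 0,"az": 0,"gripper": 1},{"dx": -0.25,"dy": -1,"dz": 0,"ax": 0,"ay": 0,"az": 0,"gripper": 1},{"dx": -0.25,"dy": -1,"dz": 0,"ax": 0,"ay": 0,"az": 0,"gripper": 1}])

```text
time: 2.2
eef_pos: [0.4425, -0.0938, 0.2559]
tcp_rot: [-0.095, 0.995, 0.0, -0.0]
contact_force: [-0.5, 0.3, 0.8]
opening: 0.999
finger_force: 0.0
```

```bash
python3 -c "
from h import *
s=get_state();print(s['time'],s['qpos'],s['eef_pos'],s['tcp_rot'],s['contact_force'],ctrl.finger_overhang)"
```

```text
2.2 [-4.34224798e-01 -2.24625570e-01  2.10110177e+00  5.24856336e-04
  1.26599619e+00 -2.19599968e+00] [ 0.44246976 -0.09384731  0.25593678] [-9.52657088e-02  9.95451751e-01  4.38256253e-04 -2.53116818e-04] [-0.49782372  0.28919997  0.75940591] 0.025
```

Emit:
jog_arm(increments=[{"dx": -0.05,"dy": -0.25,"dz": -0.2,"ax": 0,"ay": 0,"az": 0,"gripper": 1},{"dx": -0.1,"dy": -0.5,"dz": -0.5,"ax": 0,"ay": 0,"az": 0,"gripper": 1},{"dx": -0.13,"dy": -0.685,"dz": -0.75,"ax": 0,"ay": 0,"az": 0,"gripper": 1},{"dx": -0.13,"dy": -0.685,"dz": -0.75,"ax": 0,"ay": 0,"az": 0,"gripper": 1}])

```text
time: 2.6
eef_pos: [0.4247, -0.1742, 0.1617]
tcp_rot: [-0.096, 0.995, 0.003, -0.004]
contact_force: [0.7, 0.4, -1.0]
opening: 1.004
finger_force: 0.0
```

Emit:
jog_arm(increments=[{"dx": 0,"dy": 0,"dz": -0.2,"ax": 0,"ay": 0,"az": 0,"gripper": 1},{"dx": 0,"dy": 0,"dz": -0.4,"ax": 0,"ay": 0,"az": 0,"gripper": 1},{"dx": 0,"dy": 0,"dz": -0.6,"ax": 0,"ay": 0,"az": 0,"gripper": 1},{"dx": 0,"dy": 0,"dz": -0.8,"ax": 0,"ay": 0,"az": 0,"gripper": 1},{"dx": 0,"dy": 0,"dz": -0.95,"ax": 0,"ay": 0,"az": 0,"gripper": 1},{"dx": 0,"dy": 0,"dz": -1,"ax": 0,"ay": 0,"az": 0,"gripper": 1},{"dx": 0,"dy": 0,"dz": -1,"ax": 0,"ay": 0,"az": 0,"gripper": 1}])

```text
time: 3.3
eef_pos: [0.4277, -0.1744, 0.0465]
tcp_rot: [-0.097, 0.995, 0.0, -0.0]
contact_force: [0.2, -0.1, 0.6]
opening: 0.997
finger_force: 0.0
```

```bash
python3 - <<'E'
from h import *
c=imaging.read_camera("scene");np.save("s1.npy",cloud(c))
cv2.imwrite("pics/s1.png",cv2.resize(c["frame"][120:270,110:310],None,fx=4,fy=4,interpolation=cv2.INTER_CUBIC))
s=get_state();print(s['time'],s['eef_pos'],s['tcp_rot'],s['contact_force'])
E
```

```text
3.35 [ 0.42821064 -0.17498952  0.04724963] [-9.72208218e-02  9.95262693e-01 -2.56849098e-04  4.67620405e-04] [-0.41916775 -0.18690234 -0.18376395]
```

View pics/s1.png

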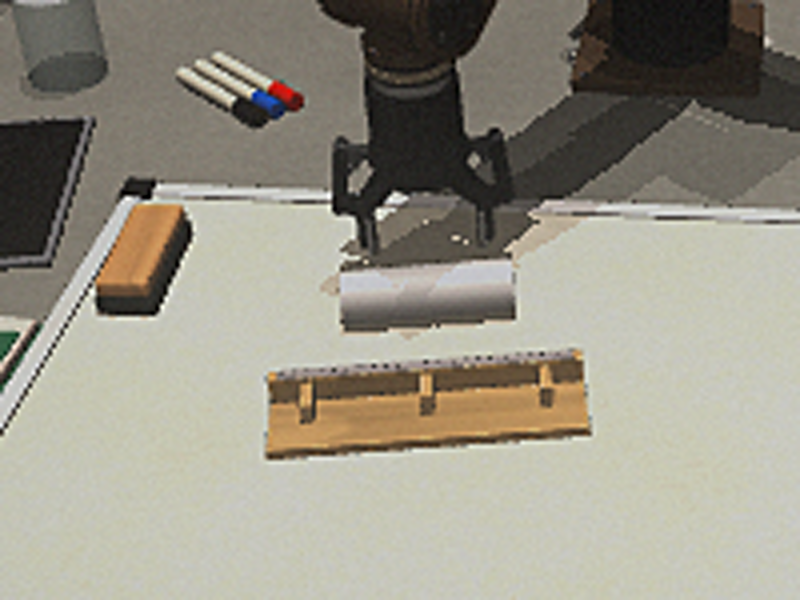

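The open fingers stand behind the bar, at crop x of about 365 and 485. The bar spans 340–515, so both are within its length. I'll lower slightly and start a slow push along the fence normal.

Emit:
jog_arm(increments=[{"dx": 0,"dy": 0,"dz": -0.04,"ax": 0,"ay": 0,"az": 0,"gripper": 1},{"dx": 0,"dy": 0,"dz": -0.075,"ax": 0,"ay": 0,"az": 0,"gripper": 1},{"dx": 0.025,"dy": 0.005,"dz": -0.075,"ax": 0,"ay": 0,"az": 0,"gripper": 1},{"dx": 0.05,"dy": 0.01,"dz": -0.075,"ax": 0,"ay": 0,"az": 0,"gripper": 1},{"dx": 0.075,"dy": 0.015,"dz": -0.075,"ax": 0,"ay": 0,"az": 0,"gripper": 1},{"dx": 0.1,"dy": 0.02,"dz": -0.075,"ax": 0,"ay": 0,"az": 0,"gripper": 1},{"dx": 0.12,"dy": 0.024,"dz": -0.075,"ax": 0,"ay": 0,"az": 0,"gripper": 1}])

```text
time: 4.05
eef_pos: [0.442, -0.1727, 0.0374]
tcp_rot: [-0.097, 0.995, -0.0, 0.0]
contact_force: [-0.1, -0.6, 0.1]
opening: 0.999
finger_force: 0.0
```

Emit:
jog_arm(increments=[{"dx": 0.025,"dy": 0.005,"dz": 0,"ax": 0,"ay": 0,"az": 0,"gripper": 1},{"dx": 0.05,"dy": 0.01,"dz": 0,"ax": 0,"ay": 0,"az": 0,"gripper": 1},{"dx": 0.075,"dy": 0.015,"dz": 0,"ax": 0,"ay": 0,"az": 0,"gripper": 1},{"dx": 0.1,"dy": 0.02,"dz": 0,"ax": 0,"ay": 0,"az": 0,"gripper": 1},{"dx": 0.125,"dy": 0.025,"dz": 0,"ax": 0,"ay": 0,"az": 0,"gripper": 1},{"dx": 0.15,"dy": 0.03,"dz": 0,"ax": 0,"ay": 0,"az": 0,"gripper": 1},{"dx": 0.175,"dy": 0.035,"dz": 0,"ax": 0,"ay": 0,"az": 0,"gripper": 1},{"dx": 0.2,"dy": 0.04,"dz": 0,"ax": 0,"ay": 0,"az": 0,"gripper": 1},{"dx": 0.225,"dy": 0.044,"dz": 0,"ax": 0,"ay": 0,"az": 0,"gripper": 1},{"dx": 0.245,"dy": 0.048,"dz": 0,"ax": 0,"ay": 0,"az": 0,"gripper": 1}])

```text
time: 5.05
eef_pos: [0.4714, -0.1669, 0.0374]
tcp_rot: [-0.096, 0.995, -0.0, 0.0]
contact_force: [-0.1, 0.4, -0.3]
opening: 0.989
finger_force: 0.1
```

```bash
cat > m.py <<'E'
from h import *
import sys
c=imaging.read_camera("scene");w=cloud(c)
f=c["frame"]
cv2.imwrite(f"pics/{sys.argv[1]}.png",cv2.resize(f[150:270,120:300],None,fx=4.4,fy=4.4,interpolation=cv2.INTER_CUBIC))
a=np.radians(11.0);n=np.array([np.cos(a),np.sin(a)]);d=np.array([-np.sin(a),np.cos(a)])
p=w[170:225,180:260].reshape(-1,3);fc=f[170:225,180:260].reshape(-1,3).astype(int)
N=p[:,:2]@n;S=p[:,:2]@d
# bar: top band, grey, in front of the fence
k=(p[:,2]>.04)&(p[:,2]<.06)&(N<.56)&(N>.38)&(abs(S+.255)<.1)&(fc.min(1)>70)
print("bar n, s:",len(p[k]),np.percentile(N[k],[2,50,98]).round(4),np.percentile(S[k],[1,99]).round(4))
for t in (-.30,-.27,-.24,-.21):
    q=k&(abs(S-t)<.015);print(t,np.percentile(N[q],[5,50,95]).round(4) if q.any() else None, N[q&(p[:,2]>.0475)].mean().round(4))
s=get_state();print(s['time'],s['eef_pos'],"tcp n",s['eef_pos'][:2]@n,"s",s['eef_pos'][:2]@d,s['contact_force'])
E
python3 m.py s2
```

```text
bar n, s: 473 [0.4554 0.4798 0.5579] [-0.3492 -0.1629]
-0.3 [0.4567 0.4791 0.5554] 0.4721
-0.27 [0.4569 0.4796 0.5572] 0.4714
-0.24 [0.4649 0.4803 0.555 ] 0.474
-0.21 [0.4572 0.476  0.5522] 0.4689
5.1 [ 0.47170643 -0.16694295  0.0374569 ] tcp n 0.4311856332865168 s -0.25388156455724203 [-0.27642376  0.34084327  0.3687594 ]
```

View pics/s2.png

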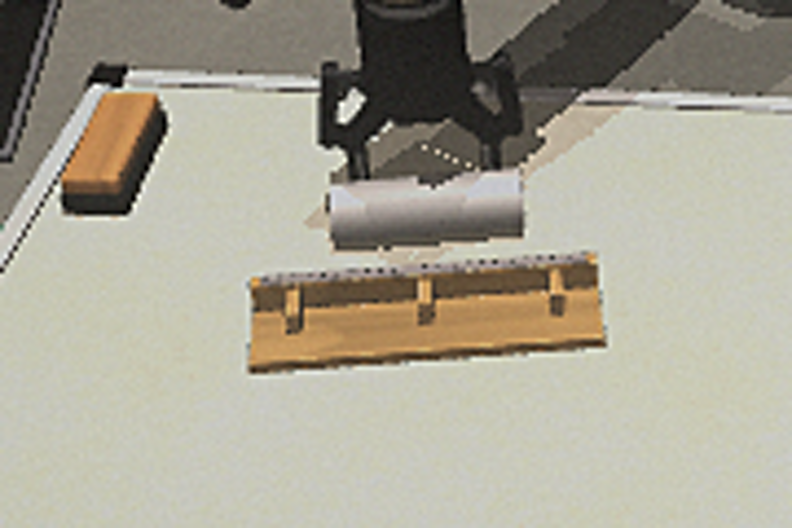

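The bar is rolling in line, centred on the fence. I'll keep pushing slowly.

Emit:
jog_arm(increments=[{"dx": 0.025,"dy": 0.005,"dz": 0,"ax": 0,"ay": 0,"az": 0,"gripper": 1},{"dx": 0.05,"dy": 0.01,"dz": 0,"ax": 0,"ay": 0,"az": 0,"gripper": 1},{"dx": 0.075,"dy": 0.015,"dz": 0,"ax": 0,"ay": 0,"az": 0,"gripper": 1},{"dx": 0.1,"dy": 0.02,"dz": 0,"ax": 0,"ay": 0,"az": 0,"gripper": 1},{"dx": 0.125,"dy": 0.025,"dz": 0,"ax": 0,"ay": 0,"az": 0,"gripper": 1},{"dx": 0.15,"dy": 0.03,"dz": 0,"ax": 0,"ay": 0,"az": 0,"gripper": 1},{"dx": 0.175,"dy": 0.035,"dz": 0,"ax": 0,"ay": 0,"az": 0,"gripper": 1},{"dx": 0.2,"dy": 0.04,"dz": 0,"ax": 0,"ay": 0,"az": 0,"gripper": 1},{"dx": 0.225,"dy": 0.044,"dz": 0,"ax": 0,"ay": 0,"az": 0,"gripper": 1},{"dx": 0.245,"dy": 0.048,"dz": 0,"ax": 0,"ay": 0,"az": 0,"gripper": 1}])

```text
time: 6.1
eef_pos: [0.5008, -0.1611, 0.0373]
tcp_rot: [-0.096, 0.995, -0.0, 0.0]
contact_force: [0.6, 0.3, 0.3]
opening: 1.002
finger_force: 0.1
```

Emit:
jog_arm(increments=[{"dx": 0.015,"dy": 0.003,"dz": 0,"ax": 0,"ay": 0,"az": 0,"gripper": 1},{"dx": 0.03,"dy": 0.006,"dz": 0,"ax": 0,"ay": 0,"az": 0,"gripper": 1},{"dx": 0.045,"dy": 0.009,"dz": 0,"ax": 0,"ay": 0,"az": 0,"gripper": 1},{"dx": 0.06,"dy": 0.012,"dz": 0,"ax": 0,"ay": 0,"az": 0,"gripper": 1},{"dx": 0.075,"dy": 0.015,"dz": 0,"ax": 0,"ay": 0,"az": 0,"gripper": 1},{"dx": 0.09,"dy": 0.018,"dz": 0,"ax": 0,"ay": 0,"az": 0,"gripper": 1},{"dx": 0.1,"dy": 0.02,"dz": 0,"ax": 0,"ay": 0,"az": 0,"gripper": 1}])

```text
time: 6.8
eef_pos: [0.5127, -0.1587, 0.0374]
tcp_rot: [-0.096, 0.995, -0.0, 0.0]
contact_force: [-0.5, -0.2, -0.4]
opening: 1.002
finger_force: 0.0
```

```bash
python3 m.py s3
```

```text
bar n, s: 506 [0.4924 0.5218 0.5575] [-0.3484 -0.1631]
-0.3 [0.4935 0.5223 0.5538] 0.512
-0.27 [0.5017 0.5204 0.5555] 0.5137
-0.24 [0.507  0.5217 0.5551] 0.5154
-0.21 [0.493  0.5184 0.5538] 0.5081
6.85 [ 0.51283128 -0.15876028  0.03740921] tcp n 0.47311623475986053 s -0.25369623040938594 [ 0.08543161 -0.25898531  0.37226051]
```

View pics/s3.png

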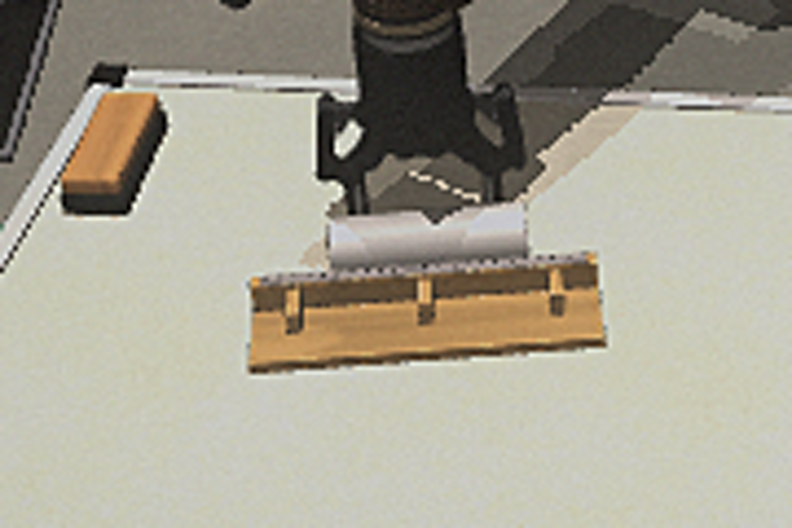

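The bar is now close to the fence face. I'll creep forward in 1 mm steps and watch the force.

Emit:
jog_arm(increments=[{"dx": 0.008,"dy": 0.002,"dz": 0,"ax": 0,"ay": 0,"az": 0,"gripper": 1},{"dx": 0.016,"dy": 0.003,"dz": 0,"ax": 0,"ay": 0,"az": 0,"gripper": 1},{"dx": 0.024,"dy": 0.005,"dz": 0,"ax": 0,"ay": 0,"az": 0,"gripper": 1},{"dx": 0.032,"dy": 0.006,"dz": 0,"ax": 0,"ay": 0,"az": 0,"gripper": 1},{"dx": 0.04,"dy": 0.008,"dz": 0,"ax": 0,"ay": 0,"az": 0,"gripper": 1},{"dx": 0.048,"dy": 0.009,"dz": 0,"ax": 0,"ay": 0,"az": 0,"gripper": 1}])

```text
time: 7.45
eef_pos: [0.5183, -0.1577, 0.0373]
tcp_rot: [-0.097, 0.995, 0.0, -0.0]
contact_force: [-1.1, 0.3, 0.8]
opening: 1.001
finger_force: 0.2
```

Emit:
jog_arm(increments=[{"dx": 0.008,"dy": 0.002,"dz": 0,"ax": 0,"ay": 0,"az": 0,"gripper": 1},{"dx": 0.016,"dy": 0.003,"dz": 0,"ax": 0,"ay": 0,"az": 0,"gripper": 1}])

```text
time: 7.65
eef_pos: [0.5202, -0.1573, 0.0373]
tcp_rot: [-0.097, 0.995, 0.0, -0.0]
contact_force: [-0.1, 0.1, 0.7]
opening: 0.997
finger_force: 0.2
```

Emit:
jog_arm(increments=[{"dx": 0.008,"dy": 0.002,"dz": 0,"ax": 0,"ay": 0,"az": 0,"gripper": 1},{"dx": 0.016,"dy": 0.003,"dz": 0,"ax": 0,"ay": 0,"az": 0,"gripper": 1}])

```text
time: 7.85
eef_pos: [0.5221, -0.1569, 0.0373]
tcp_rot: [-0.097, 0.995, -0.0, 0.0]
contact_force: [-1.0, -1.0, -0.3]
opening: 1.0
finger_force: 0.2
```

Emit:
jog_arm(increments=[{"dx": 0.008,"dy": 0.002,"dz": 0,"ax": 0,"ay": 0,"az": 0,"gripper": 1},{"dx": 0.016,"dy": 0.003,"dz": 0,"ax": 0,"ay": 0,"az": 0,"gripper": 1}])

```text
time: 8.05
eef_pos: [0.524, -0.1566, 0.0373]
tcp_rot: [-0.097, 0.995, 0.0, -0.0]
contact_force: [-0.7, -0.5, 0.2]
opening: 0.999
finger_force: 0.2
```

Emit:
jog_arm(increments=[{"dx": 0.008,"dy": 0.002,"dz": 0,"ax": 0,"ay": 0,"az": 0,"gripper": 1},{"dx": 0.016,"dy": 0.003,"dz": 0,"ax": 0,"ay": 0,"az": 0,"gripper": 1}])

```text
time: 8.25
eef_pos: [0.526, -0.1562, 0.0373]
tcp_rot: [-0.097, 0.995, -0.0, 0.0]
contact_force: [-0.6, 0.3, -0.2]
opening: 1.006
finger_force: 0.2
```

```bash
python3 m.py s4
```

```text
bar n, s: 514 [0.5091 0.5355 0.5576] [-0.3447 -0.1663]
-0.3 [0.5046 0.5364 0.556 ] 0.5271
-0.27 [0.5171 0.5349 0.5564] 0.5273
-0.24 [0.5202 0.5359 0.5538] 0.529
-0.21 [0.5111 0.5314 0.5534] 0.5236
8.3 [ 0.52611767 -0.1562242   0.03735494] tcp n 0.48664242029358834 s -0.2537419064569924 [0.5077903  0.35702749 0.16323906]
```

View pics/s4.png

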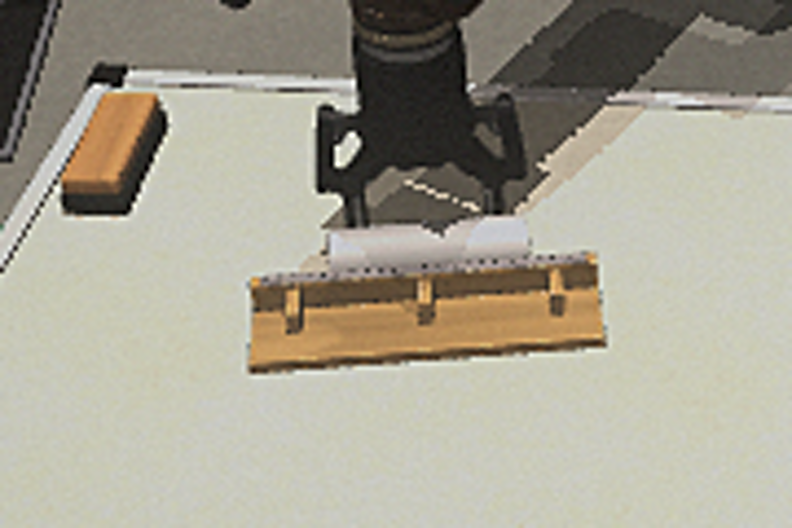

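The bar is still advancing, with its front edge nearly hidden by the scale. There's no fence reaction yet, so I'll continue.

Emit:
jog_arm(increments=[{"dx": 0.008,"dy": 0.002,"dz": 0,"ax": 0,"ay": 0,"az": 0,"gripper": 1},{"dx": 0.016,"dy": 0.003,"dz": 0,"ax": 0,"ay": 0,"az": 0,"gripper": 1}])

```text
time: 8.5
eef_pos: [0.5273, -0.1558, 0.0373]
tcp_rot: [-0.097, 0.995, 0.0, -0.001]
contact_force: [-3.9, -0.2, 1.9]
opening: 0.999
finger_force: 1.6
```

Emit:
jog_arm(increments=[{"dx": 0.008,"dy": 0.002,"dz": 0,"ax": 0,"ay": 0,"az": 0,"gripper": 1}])

```text
time: 8.6
eef_pos: [0.5282, -0.1555, 0.0372]
tcp_rot: [-0.097, 0.995, 0.0, -0.001]
contact_force: [-3.5, 0.4, 2.4]
opening: 0.998
finger_force: 1.5
```

Emit:
jog_arm(increments=[{"dx": 0.008,"dy": 0.002,"dz": 0,"ax": 0,"ay": 0,"az": 0,"gripper": 1}])

```text
time: 8.7
eef_pos: [0.5292, -0.1552, 0.0372]
tcp_rot: [-0.097, 0.995, 0.0, -0.001]
contact_force: [-2.8, -0.0, 1.6]
opening: 0.996
finger_force: 1.6
```

Emit:
jog_arm(increments=[{"dx": 0.008,"dy": 0.002,"dz": 0,"ax": 0,"ay": 0,"az": 0,"gripper": 1}])

```text
time: 8.8
eef_pos: [0.5296, -0.1551, 0.0371]
tcp_rot: [-0.097, 0.995, 0.0, -0.002]
contact_force: [-7.3, -1.3, 5.7]
opening: 1.004
finger_force: 4.1
```

```bash
python3 m.py s5
```

```text
bar n, s: 516 [0.509  0.5372 0.5577] [-0.3487 -0.1689]
-0.3 [0.5098 0.5361 0.5549] 0.528
-0.27 [0.5169 0.5356 0.5527] 0.5282
-0.24 [0.521  0.5375 0.5555] 0.5306
-0.21 [0.5126 0.5359 0.5539] 0.5283
8.85 [ 0.52956026 -0.15508961  0.03714254] tcp n 0.4902382497757354 s -0.2532850410491159 [-5.77180546 -0.32522749  4.49292873]
```

View pics/s5.png

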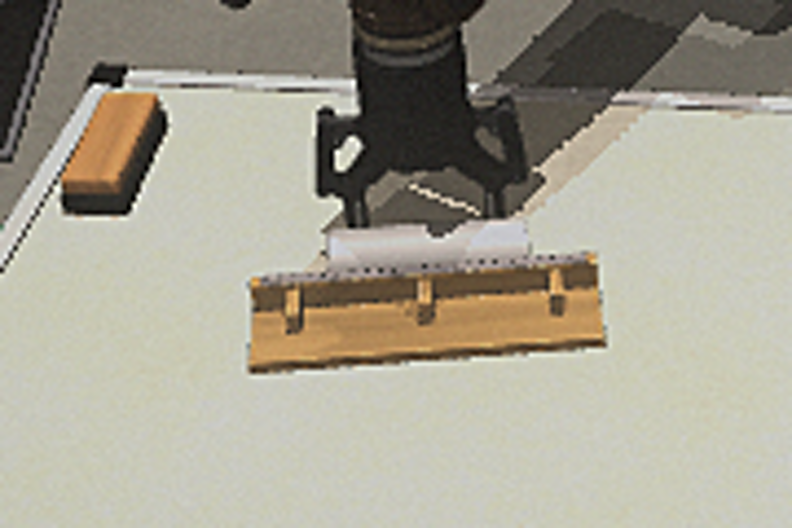

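The force has risen to about 7 N and both ends of the bar now lie against the face. I'll ease back gently.

Emit:
jog_arm(increments=[{"dx": -0.004,"dy": -0.001,"dz": 0,"ax": 0,"ay": 0,"az": 0,"gripper": 1},{"dx": -0.008,"dy": -0.002,"dz": 0,"ax": 0,"ay": 0,"az": 0,"gripper": 1},{"dx": -0.012,"dy": -0.003,"dz": 0,"ax": 0,"ay": 0,"az": 0,"gripper": 1},{"dx": -0.018,"dy": -0.004,"dz": 0,"ax": 0,"ay": 0,"az": 0,"gripper": 1},{"dx": -0.025,"dy": -0.005,"dz": 0,"ax": 0,"ay": 0,"az": 0,"gripper": 1},{"dx": -0.04,"dy": -0.008,"dz": 0,"ax": 0,"ay": 0,"az": 0,"gripper": 1},{"dx": -0.06,"dy": -0.012,"dz": 0,"ax": 0,"ay": 0,"az": 0,"gripper": 1},{"dx": -0.1,"dy": -0.02,"dz": 0,"ax": 0,"ay": 0,"az": 0,"gripper": 1},{"dx": -0.15,"dy": -0.03,"dz": 0,"ax": 0,"ay": 0,"az": 0,"gripper": 1},{"dx": -0.2,"dy": -0.04,"dz": 0,"ax": 0,"ay": 0,"az": 0,"gripper": 1}])

```text
time: 9.85
eef_pos: [0.5061, -0.16, 0.0373]
tcp_rot: [-0.097, 0.995, 0.0, -0.0]
contact_force: [0.0, -0.7, -0.5]
opening: 1.0
finger_force: 0.0
```

Emit:
jog_arm(increments=[{"dx": -0.1,"dy": -0.02,"dz": 0,"ax": 0,"ay": 0,"az": 0,"gripper": 1},{"dx": -0.25,"dy": -0.05,"dz": 0.05,"ax": 0,"ay": 0,"az": 0,"gripper": 1},{"dx": -0.4,"dy": -0.08,"dz": 0.2,"ax": 0,"ay": 0,"az": 0,"gripper": 1},{"dx": -0.4,"dy": -0.08,"dz": 0.5,"ax": 0,"ay": 0,"az": 0,"gripper": 1},{"dx": -0.4,"dy": -0.08,"dz": 0.8,"ax": 0,"ay": 0,"az": 0,"gripper": 1},{"dx": -0.4,"dy": -0.08,"dz": 1,"ax": 0,"ay": 0,"az": 0,"gripper": 1},{"dx": -0.4,"dy": -0.08,"dz": 1,"ax": 0,"ay": 0,"az": 0,"gripper": 1}])

```text
time: 10.55
eef_pos: [0.4602, -0.1711, 0.1616]
tcp_rot: [-0.096, 0.995, -0.003, 0.003]
contact_force: [-0.0, 0.3, 0.4]
opening: 0.997
finger_force: 0.0
```

Emit:
jog_arm(increments=[{"dx": -0.1,"dy": 0.33,"dz": 0.33,"ax": 0,"ay": 0,"az": 0,"gripper": 1},{"dx": -0.1,"dy": 0.67,"dz": 0.6,"ax": 0,"ay": 0,"az": 0,"gripper": 1},{"dx": -0.1,"dy": 1,"dz": 0.8,"ax": 0,"ay": 0,"az": 0,"gripper": 1},{"dx": -0.1,"dy": 1,"dz": 0.8,"ax": 0,"ay": 0,"az": 0,"gripper": 1}])

```text
time: 10.95
eef_pos: [0.4471, -0.047, 0.2558]
tcp_rot: [-0.098, 0.995, -0.0, 0.002]
contact_force: [0.5, -1.1, -0.5]
opening: 0.999
finger_force: 0.0
```

Emit:
jog_arm(increments=[{"dx": 0,"dy": 0.33,"dz": 0,"ax": 0,"ay": 0,"az": 0,"gripper": 1},{"dx": 0,"dy": 0.67,"dz": 0,"ax": 0,"ay": 0,"az": 0,"gripper": 1},{"dx": 0,"dy": 1,"dz": 0,"ax": 0,"ay": 0,"az": 0,"gripper": 1},{"dx": 0,"dy": 1,"dz": 0,"ax": 0,"ay": 0,"az": 0,"gripper": 1},{"dx": 0,"dy": 1,"dz": 0,"ax": 0,"ay": 0,"az": 0,"gripper": 1}])

```text
time: 11.45
eef_pos: [0.4458, 0.0705, 0.2513]
tcp_rot: [-0.097, 0.995, -0.0, -0.002]
contact_force: [0.1, -0.5, 0.1]
opening: 1.004
finger_force: 0.0
```

```bash
python3 m.py s6; python3 - <<'E'
from h import *
c=imaging.read_camera("top");w=cloud(c)
cv2.imwrite("pics/t6.png",cv2.resize(c["frame"][130:265,110:400],None,fx=2.75,fy=2.75,interpolation=cv2.INTER_CUBIC))
cv2.imwrite("pics/t6b.png",cv2.resize(c["frame"][145:235,235:345],None,fx=7,fy=6.5,interpolation=cv2.INTER_CUBIC))
E
```

```text
bar n, s: 511 [0.5143 0.5368 0.5575] [-0.3505 -0.1663]
-0.3 [0.5175 0.5369 0.5546] 0.5293
-0.27 [0.5175 0.5361 0.5563] 0.5285
-0.24 [0.5164 0.5348 0.5539] 0.5286
-0.21 [0.5183 0.5369 0.5533] 0.5296
11.5 [0.44603507 0.06987244 0.25169738] tcp n 0.451172442261214 s -0.01651881978619365 [ 0.21685453  0.5182169  -0.13387002]
```

View pics/t6b.png

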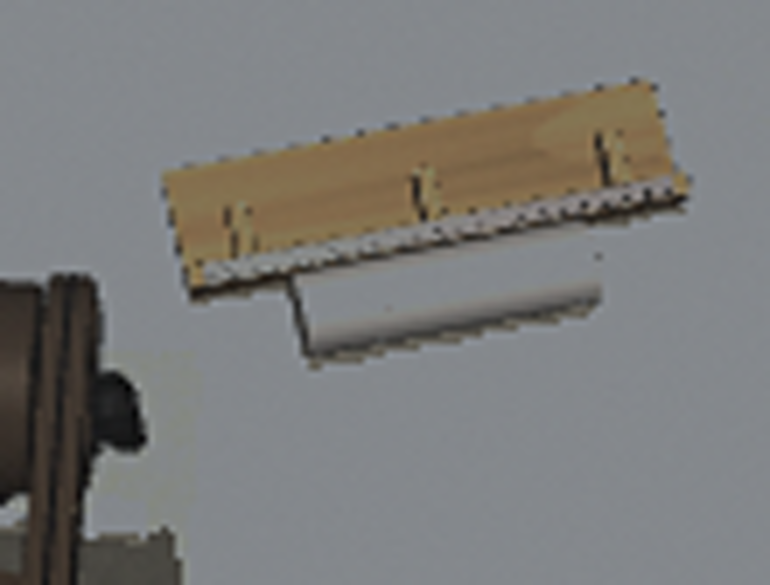

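View pics/t6.png

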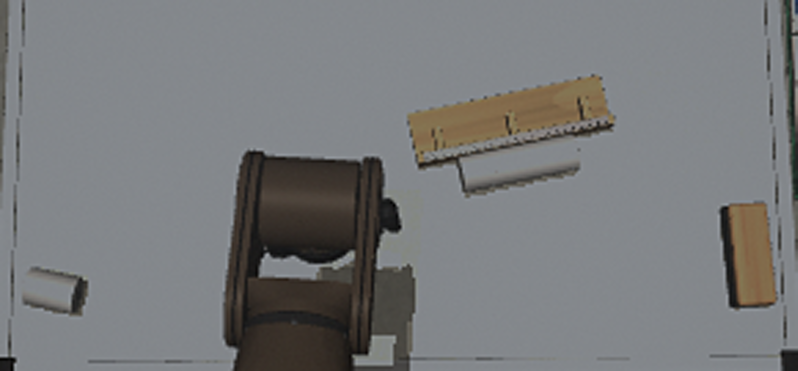

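The bar lies flush along the fence face, spanning crop x 295–600 against the fence's 190–685. The stub and eraser look unmoved, and the arm is clear, so I'm handing the job in.

```bash
python3 -c "
from plant import job
print(job.sign_off())"
```

```text
the job is handed in; nothing more can be done
None
```

The long bar lies at rest flush along the fence's front face and within its length, the short bar and eraser look unmoved, the arm is clear, and the job was handed in at about 11.6 s.

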